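Hold a turning blank home against the drill-press fence and stop

TASK

Get the long square turning blank ready for drilling: lay it flat on the drill press's wooden table along the fence, with its leading end still short of the drill bit, then slide it along the table under the bit until it is fully home, its side flat against the fence and its end against the stop block. Finish while still holding it there, pressed firmly into both the fence and the stop at once but without ramming them. Nothing may touch the drill bit or chuck, and the other things on the bench are to be left alone.

Things in the scene. Friction and masses are not known exactly. Their poses are not given: they have to be found in the camera images.
- blank: the workpiece: a plain straight square bar of pale wood, 300 mm long, 50 x 50 mm in section, both ends alike with whitish sealing, 0.28 to 0.52 kg; rubbing on the table and the fence can take up several newtons of a push; it starts lying on the bench. Origin at its centre, x along its length (either end may lead), y and z across
- press: fixed green bench drill press, column (60 mm thick) at y -170 mm. Origin on the bench right below the drill axis; x along the fence to the stop, y out to the open side. Level wooden table top 110 mm above the bench, 18 mm thick, x -240 to +130, y -100 to +70 mm. Base x -105 to 105, y -275 to 75, 28 mm high. See head for the overhang
- drill: the fixed (not turning) chuck and drill bit hanging from the head. Origin at the tip of the bit, 178 mm above the bench: 68 mm above the wooden table, 18 mm above the top of a blank lying on it. The bit is 9 mm thick; the chuck, 43 mm thick, starts 72 mm above the tip. Axes as those of the press
- fence: low fixed aluminium fence on the wooden table: a straight bar 16 mm high, 30 mm wide; fingers fit over it. Origin on the table top at the foot of its working face, beside the bit; the face looks to +y, the bar spans x -235 to +125 mm, x to the stop. The drill axis is 25 mm in front of the face, so the bit is over the middle of a blank touching the fence
- stop: fixed dark wooden stop block clamped to the fence, its face 35 to 65 mm beyond the drill axis; 40 mm along the fence, 34 mm high (58 mm with its clamp bar and knob). Origin on the table top at the foot of its working face, on the line of the fence's face; the working face looks to -x and reaches 46 mm out from the fence; axes as the fence
- platter: bystander: turned shallow wooden platter 150 mm across, 25 mm high, lying on the bench; origin under its centre
- gouge: bystander: turning gouge with a dark wooden handle, 480 mm long, 32 mm thick, lying on the bench; origin on the bench near its middle, x along it towards the steel tip
- wax_tin: bystander: plain metal tin 72 mm across, 55 mm high; origin under its centre
- chuck_key: bystander: small dark steel T-shaped chuck key, 66 mm long with a 60 mm cross bar, lying on the bench; origin on the bench below its middle
- head (a point): point on the drill axis at the underside of the press's head, 420 mm above the bench; axes as the press. The head spans x -65 to +65, y -220 to +50 mm and goes 125 mm up; above it the belt cover spans x -75 to +75, y -300 to +60 mm. The quill nose, 36 mm radius, hangs 20 mm below this point; feed handles on the +x side

How it is judged:
By the outcome, as a careful person would: the job done as asked, in the order asked, and still so for the second after the job is handed in, while the arm keeps its last pose, push and grip.
It also fails if it takes over 61 s, if anything falls off the work surface, if the arm or the gripper's body presses on something with over 40 N, if the wrist force passes 120 N, or if a joint passes its speed limit or range.

ROBOT

A 6-joint arm with a two-finger parallel gripper is mounted at the origin on the work surface. World frame = base frame: x ahead of the robot, y to its left, z up, the work surface at z = 0. Lengths are in m, angles in degrees, forces in N, time in s.
With the tool pointing down it reaches from about 0.325 to 0.75 m from the base axis. Payload 7.6 kg.
Tool frame: the origin (TCP) lies on the centre line of the jaws, within the pads' length; the fingertips stand 11 mm ahead of it and the grasp point (between the pads) lies 8 mm behind it; z points along the fingers, y is the direction in which the jaws open and shut (so a half turn about z gives the same grasp; the last joint's range is limited). The gripper opens to 85 mm and grips with 20 to 120 N. Pads are 22 mm wide; open, the fingers measure 114 mm over their backs; the gripper's body (76 mm by 85 mm) begins 54 mm behind the grasp point. The pads swing forward as they close: fully open they stand 13 mm farther back than shut.
Start: joints at [-68.314, 2.991, 80.254, -0, 96.75, -4.028], TCP at [0.228, -0.473, 0.242] pointing down, gripper open.
Joint ranges: [-166.34, 166.34], [-52.06, 124.39], [6.96, 135.62], [-60.46, 240.46], [14.63, 156.25], [-167.68, 167.68]. Speed limits (degrees/s): [147.25, 147.25, 172.46, 180, 180, 180].

INTERFACE

Orientations are given as [roll, pitch, yaw] about the fixed x, y, z axes, in that order (R = Rz(yaw) Ry(pitch) Rx(roll)).
In Python, from workcell import env, imaging gives the robot as it stands.
- The arm moves only by the tool drive_tool, never from a script. Its argument "commands" is a list of rows, each an object of numbers: "x", "y", "z": the shift along the tool's x, y, z in mm; "rx", "ry", "rz": the turn, a rotation vector about the tool's x, y, z in units of 6 degrees (1.0 is 6 degrees); "jaw": the finger opening in mm, from 0 to 85.4. A call has 1 to 20 rows; each row is the pose to reach, as a shift and turn from the pose commanded when the call began, along the tool's axes at that moment; what a row does not reach only later rows make up. A row lasts 1/12 s, in which the tool goes at most 41.7 mm and 7.16 degrees, less where a joint would pass 70% of its speed; a pose out of reach is approached as far as the arm can. A call with a gripper value outside its range is refused whole. The fingers move at their own pace and stop on an object; "grip_force" is the grip in N (left out, the last holds). Time passes only in rows, so rows that repeat a pose let the fingers close. It gives the time, the measured TCP pose, the force and the opening at its end, in the units of the state.
- env.observe(): the state, without advancing time (a new reading comes with each control period).
- imaging.grab_frame(name): name is "side" or "top" or "wrist"; returns a dict with "image" (400x640x3 uint8, red, green, blue), "camera_matrix" (3x3 intrinsics, pixels), "camera_from_world" (4x4, takes a point from world to camera coordinates). Camera axes: x right, y up, looking along -z (the intrinsics and any distortion apply to the point x, -y, -z); pixel columns grow to the right and rows downward; lengths in m; the calibration is good to about 2 mm. A picture is of the moment at which its call begins. There is no depth.
- env.close_job(): hands the job in, once; it reports no verdict.
The state is a dict: "clock": time; "joints": joint angles; "dq": joint speeds; "joint_efforts": joint torques, N m; "position": TCP position; "tool_rot": TCP orientation; "contact_force": force on the tool from outside, world axes, zero at the start; "ft_torque": the same for the moment, N m; "width": finger opening in m.
Only numpy, scipy, OpenCV 4.12 (cv2) and the standard library are available. Lean on these libraries where they do the work, as an engineer would, in place of code of your own. Each camera call takes 0.05 s, during which the arm holds its last target. There are 200 camera calls.

## Working session

There is one attempt and no reset: what is moved stays moved. The work goes in short steps, Python scripts to look and compute and a tool call to move; the robot and the scene stay as the last step left them, time stands still between calls to the robot, and variables do not carry over. Pictures are saved under pics/ and viewed, about 8 in all and at most 12, crops included, and the job is handed in when it is done.

Besides the shell and the picture viewer there is one more tool, called after "Emit:" as name([rows], argument=value, ...), one row to a line, values as JSON. drive_tool: Moves the arm, as the interface text tells. Its arguments: {"type":"object","properties":{"commands":{"type":"array"},"grip_force":{"type":"number"}},"required":["commands"]}

```bash
mkdir -p pics; cat > h.py <<'E'
import numpy as np, cv2
from workcell import env, imaging
def grab(n,f):
    d=imaging.grab_frame(n); np.savez(f'pics/{f}.npz',K=d['camera_matrix'],T=d['camera_from_world'],im=d['image'],dist=np.array(d.get('distortion',np.zeros(5)),float))
    cv2.imwrite(f'pics/{f}.png',d['image'][:,:,::-1]); return d
def load(f): return np.load(f'pics/{f}.npz')
def proj(d,P):
    c=(d['T']@np.r_[P,1])[:3]; p=d['K']@np.array([c[0],-c[1],-c[2]]); return p[:2]/p[2]
def ray(d,uv):
    r=np.linalg.inv(d['K'])@np.array([*uv,1.]); r=np.array([r[0],-r[1],-r[2]])
    R=d['T'][:3,:3]; return -R.T@d['T'][:3,3], R.T@r
def onz(d,uv,z):
    o,r=ray(d,uv); return o+r*(z-o[2])/r[2]
E
python3 - <<'E'
from h import *
for n in ("top","side"):
    d=grab(n,n+"0"); print(n,d.keys(),d['camera_matrix'].tolist(),ray(load(n+"0"),(320,200)))
print(env.observe())
a=load("top0")['im'];b=load("side0")['im']
E
```

```text
top dict_keys(['image', 'camera_matrix', 'camera_from_world']) [[497.96129529522807, 0.0, 318.48033787011394], [0.0, 497.96129529522807, 198.00816062723325], [0.0, 0.0, 1.0]] (array([0.24657902, 0.05626644, 1.81408459]), array([ 0.20413425, -0.00418375, -0.97894689]))
side dict_keys(['image', 'camera_matrix', 'camera_from_world']) [[395.9698660651293, 0.0, 308.1240704838236], [0.0, 395.9698660651293, 201.3508044487948], [0.0, 0.0, 1.0]] (array([ 0.04962678, -0.55539035,  1.30136486]), array([ 0.4174557 ,  0.4571721 , -0.78589793]))
{'clock': 0.1, 'joints': array([-6.83107855e+01,  3.02531506e+00,  8.03082857e+01, -6.07469357e-04,
        9.67491672e+01, -4.02753143e+00]), 'dq': array([ 0.03544248, -0.07693284, -0.14051959,  0.00430935,  0.10425309,
       -0.05520579]), 'joint_efforts': array([ 2.09763086e-03, -3.82581711e+01, -3.60984528e+01,  6.65698238e-06,
        4.75958645e-03, -5.72898443e-06]), 'position': array([ 0.22773531, -0.47274968,  0.24153151]), 'tool_rot': array([-1.79917394e+02, -5.21140363e-03,  2.57166712e+01]), 'contact_force': array([2.03833356e-01, 1.21728518e-04, 3.97111490e-01]), 'ft_torque': array([ 0.05777656, -0.05007055,  0.03234398]), 'width': 0.08526369522639211}
```

View pics/top0.png

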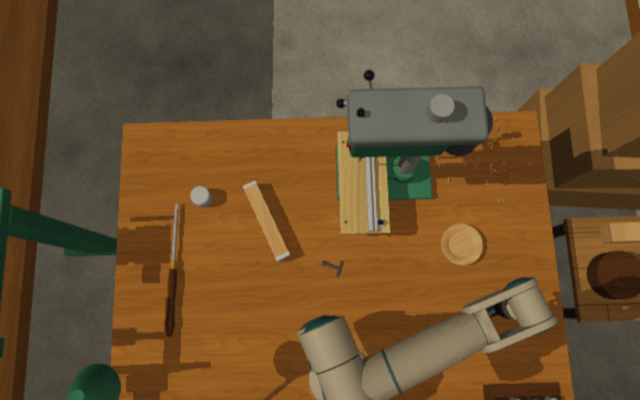

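View pics/side0.png

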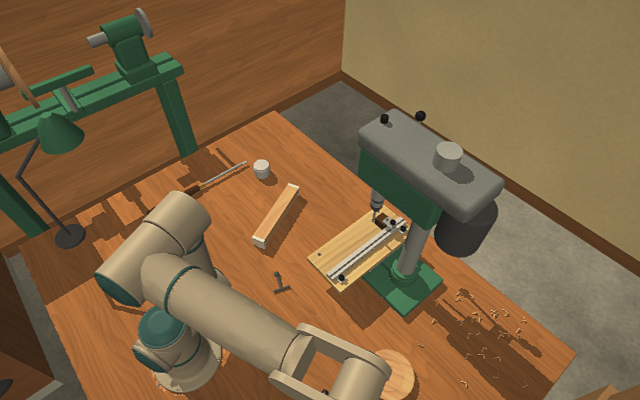

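The top view shows the blank (px 243,185 to 289,260), the press table (337–390, 133–233) with the fence running up the image, and the key at (333,267). Next I'll take enlarged crops.

```bash
python3 - <<'E'
from h import *
a=load("top0")['im'][125:270,235:435,::-1]; cv2.imwrite('pics/c1.png',cv2.resize(a,None,fx=4,fy=4,interpolation=cv2.INTER_CUBIC))
b=load("side0")['im'][170:320,235:435,::-1]; cv2.imwrite('pics/c2.png',cv2.resize(b,None,fx=4,fy=4,interpolation=cv2.INTER_CUBIC))
E
```

```text
(no output)
```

View pics/c1.png

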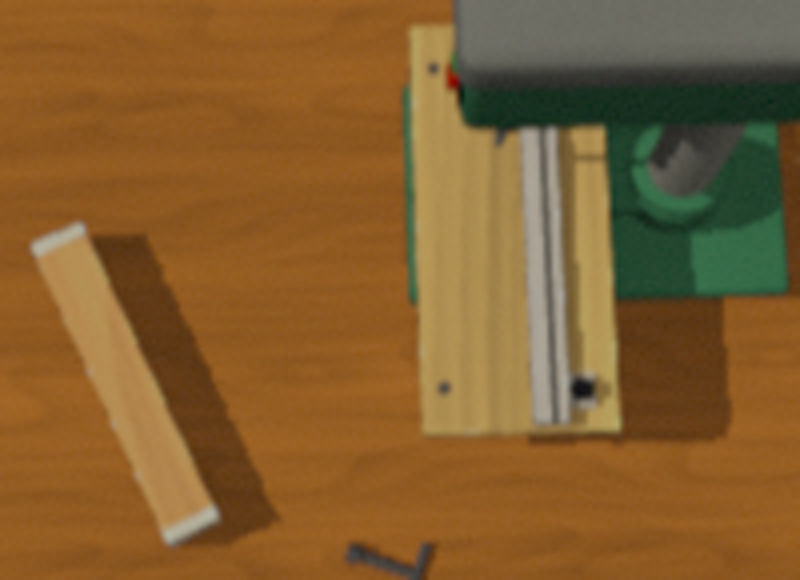

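View pics/c2.png

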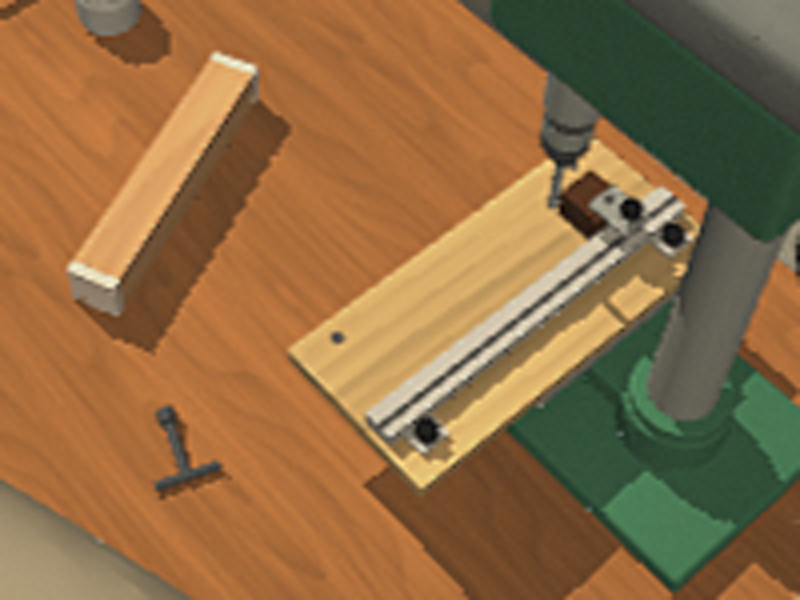

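```bash
cat > m.py <<'E'
from h import *
from scipy.optimize import least_squares
t=load("top0"); s=load("side0")
T=lambda u,v:(235+u/4-.4,125+v/4-.4); S=lambda u,v:(235+u/4-.4,170+v/4-.4)
def fit(obs,z0,x0):
    def P(q,p): 
        c,n=np.cos(q[2]),np.sin(q[2]); return np.array([q[0]+c*p[0]-n*p[1],q[1]+n*p[0]+c*p[1],p[2]])
    f=lambda q:np.concatenate([proj(d,P(q,p))-uv for d,uv,p in obs])
    r=least_squares(f,x0); print(np.round([*r.x[:2]*1000,np.degrees(r.x[2])],2),np.round(r.fun.reshape(-1,2),1).tolist())
    return r.x
m=lambda *a:np.array(a)/1000
pr=[(t,T(422,434),m(-240,70,110)),(t,T(621,431),m(-240,-100,110)),(t,T(410,25),m(130,70,110)),
(s,S(289,352),m(-240,70,110)),(s,S(420,490),m(-240,-100,110)),(s,S(600,140),m(130,70,110)),(s,S(553,206),m(0,0,178)),
(t,T(533,425),m(-235,-25,126)),(t,T(570,423),m(-235,-55,126))]
for sel in (pr,[o for o in pr if o[0] is t],[o for o in pr if o[0] is s]): q=fit(sel,0,[.7,-.1,0])
bl=[(t,T(32,245),m(150,25,50)),(t,T(82,222),m(150,-25,50)),(t,T(218,514),m(-150,-25,50)),(t,T(165,540),m(-150,25,50)),
(s,S(212,54),m(150,25,50)),(s,S(257,72),m(150,-25,50)),(s,S(121,286),m(-150,-25,50)),(s,S(69,265),m(-150,25,50))]
for sel in (bl,[o for o in bl if o[0] is t],[o for o in bl if o[0] is s]): q=fit(sel,0,[.6,.2,.3])
E
python3 m.py
```

```text
[722.23 -93.97  -1.47] [[0.4, -0.3], [0.0, 0.1], [1.8, -0.0], [-0.3, -1.2], [-0.3, -0.1], [-2.0, -1.8], [0.4, 0.8], [0.6, -0.3], [0.2, 0.1]]
[721.87 -89.76  -0.73] [[0.1, 0.1], [-0.3, -0.1], [0.2, 0.4], [0.3, -0.3], [-0.2, 0.0]]
[722.01 -97.6   -1.94] [[0.1, -1.0], [-0.2, 0.4], [-1.1, -1.1], [1.1, 1.5]]
[551.05 246.18  24.01] [[-0.3, -0.4], [-0.3, -0.4], [0.6, 0.5], [1.0, 0.2], [0.9, -1.1], [0.4, -1.7], [-1.6, 0.4], [-0.2, 0.8]]
[551.12 247.05  23.56] [[-0.3, -0.6], [-0.2, -0.5], [0.1, 0.7], [0.4, 0.3]]
[550.7  244.8   24.61] [[0.7, -1.0], [0.2, -1.7], [-1.1, 0.8], [0.2, 1.3]]
```

```bash
cat > g.py <<'E'
# usage: g.py x y z yaw  (mm, deg) -> shift in tool axes
import sys; from h import *
from scipy.spatial.transform import Rotation as R
o=env.observe(); x=list(map(float,sys.argv[1:5]))
A=R.from_euler('xyz',o['tool_rot'],degrees=True); B=R.from_euler('xyz',[180,0,x[3]],degrees=True)
print('shift',np.round(A.inv().apply(np.array(x[:3])-o['position']*1000),1),'rot',np.round((A.inv()*B).as_rotvec(degrees=True)/6,3),'t',o['clock'],'F',np.round(o['contact_force'],2),'pos',np.round(o['position']*1000,1),np.round(o['tool_rot'],2),o['width'])
E
python3 g.py 505 226 200 24
```

```text
shift [ 553.  -509.2   42.3] rot [-0.014 -0.001  0.286] t 0.1 F [0.2 0.  0.4] pos [ 227.7 -472.7  241.5] [-1.7992e+02 -1.0000e-02  2.5720e+01] 0.08526369522639211
```

Emit:
drive_tool([
  {"x": 280, "y": -255, "z": 10, "rz": 0.28, "jaw": 85},
  {"x": 280, "y": -255, "z": 10, "rz": 0.28},
  {"x": 280, "y": -255, "z": 10, "rz": 0.28},
  {"x": 280, "y": -255, "z": 10, "rz": 0.28},
  {"x": 280, "y": -255, "z": 10, "rz": 0.28},
  {"x": 280, "y": -255, "z": 10, "rz": 0.28},
  {"x": 280, "y": -255, "z": 10, "rz": 0.28},
  {"x": 280, "y": -255, "z": 10, "rz": 0.28},
  {"x": 553, "y": -509, "z": 42, "rz": 0.28},
  {"x": 553, "y": -509, "z": 42, "rz": 0.28},
  {"x": 553, "y": -509, "z": 42, "rz": 0.28},
  {"x": 553, "y": -509, "z": 42, "rz": 0.28},
  {"x": 553, "y": -509, "z": 42, "rz": 0.28},
  {"x": 553, "y": -509, "z": 42, "rz": 0.28},
  {"x": 553, "y": -509, "z": 42, "rz": 0.28},
  {"x": 553, "y": -509, "z": 42, "rz": 0.28},
  {"x": 553, "y": -509, "z": 42, "rz": 0.28},
  {"x": 553, "y": -509, "z": 42, "rz": 0.28},
  {"x": 553, "y": -509, "z": 42, "rz": 0.28},
  {"x": 553, "y": -509, "z": 42, "rz": 0.28},
])

```text
validation failed for argument at $.co...
```

Emit:
drive_tool([
  {"x": 280, "y": -255, "z": 10, "rx": 0, "ry": 0, "rz": 0.28, "jaw": 85},
  {"x": 280, "y": -255, "z": 10, "rx": 0, "ry": 0, "rz": 0.28, "jaw": 85},
])

```text
clock: 0.27
position: [0.2585, -0.3954, 0.2386]
tool_rot: [-179.8, 0.0, 23.8]
contact_force: [0.7, -0.4, 1.0]
width: 0.0852
```

```bash
python3 g.py 505 226 200 24
```

```text
shift [ 476.1 -469.1   39.7] rot [-0.026  0.002 -0.037] t 0.2667 F [ 0.69 -0.38  1.04] pos [ 258.5 -395.4  238.6] [-1.7984e+02  1.0000e-02  2.3780e+01] 0.08522278950649038
```

Emit:
drive_tool([
  {"x": 476, "y": -469, "z": 40, "rx": 0, "ry": 0, "rz": 0, "jaw": 85},
  {"x": 476, "y": -469, "z": 40, "rx": 0, "ry": 0, "rz": 0, "jaw": 85},
  {"x": 476, "y": -469, "z": 40, "rx": 0, "ry": 0, "rz": 0, "jaw": 85},
  {"x": 476, "y": -469, "z": 40, "rx": 0, "ry": 0, "rz": 0, "jaw": 85},
  {"x": 476, "y": -469, "z": 40, "rx": 0, "ry": 0, "rz": 0, "jaw": 85},
  {"x": 476, "y": -469, "z": 40, "rx": 0, "ry": 0, "rz": 0, "jaw": 85},
  {"x": 476, "y": -469, "z": 40, "rx": 0, "ry": 0, "rz": 0, "jaw": 85},
  {"x": 476, "y": -469, "z": 40, "rx": 0, "ry": 0, "rz": 0, "jaw": 85},
  {"x": 476, "y": -469, "z": 40, "rx": 0, "ry": 0, "rz": 0, "jaw": 85},
  {"x": 476, "y": -469, "z": 40, "rx": 0, "ry": 0, "rz": 0, "jaw": 85},
  {"x": 476, "y": -469, "z": 40, "rx": 0, "ry": 0, "rz": 0, "jaw": 85},
  {"x": 476, "y": -469, "z": 40, "rx": 0, "ry": 0, "rz": 0, "jaw": 85},
  {"x": 476, "y": -469, "z": 40, "rx": 0, "ry": 0, "rz": 0, "jaw": 85},
  {"x": 476, "y": -469, "z": 40, "rx": 0, "ry": 0, "rz": 0, "jaw": 85},
  {"x": 476, "y": -469, "z": 40, "rx": 0, "ry": 0, "rz": 0, "jaw": 85},
  {"x": 476, "y": -469, "z": 40, "rx": 0, "ry": 0, "rz": 0, "jaw": 85},
  {"x": 476, "y": -469, "z": 40, "rx": 0, "ry": 0, "rz": 0, "jaw": 85},
  {"x": 476, "y": -469, "z": 40, "rx": 0, "ry": 0, "rz": 0, "jaw": 85},
  {"x": 476, "y": -469, "z": 40, "rx": 0, "ry": 0, "rz": 0, "jaw": 85},
])

```text
clock: 1.85
position: [0.5024, 0.2261, 0.1995]
tool_rot: [180.0, 0.1, 24.1]
contact_force: [0.4, 0.1, -0.2]
width: 0.085
```

```bash
python3 g.py 505 226 200 24; python3 -c "
from h import *
grab('wrist','w0')"
```

```text
shift [ 2.3  1.2 -0.5] rot [0.003 0.014 0.009] t 1.85 F [ 0.4   0.1  -0.17] pos [502.4 226.1 199.5] [1.7998e+02 8.0000e-02 2.4060e+01] 0.08504479231002424
```

View pics/w0.png

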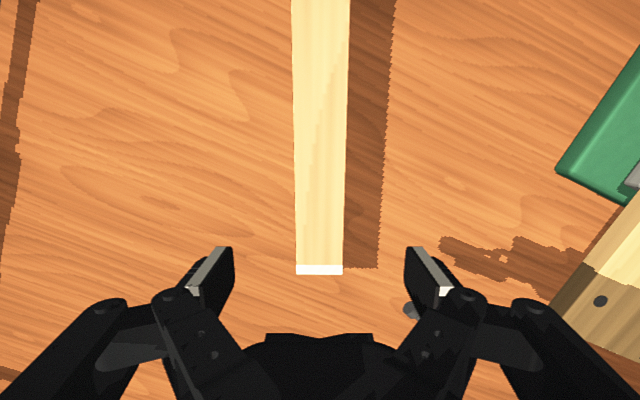

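Wrist view: the blank lies centred between the jaws. Its top-face edges run from (292,0) to (297,274) on the left and (350,0) to (343,274) on the right. The near end is at row about 274. The table corner shows at the right.

```bash
python3 - <<'E'
from h import *
w=load('w0')
for uv in [(292,0),(350,0),(297,274),(343,274)]: print(np.round(onz(w,uv,.05)*1000,1))
a=[onz(w,uv,.05) for uv in [(292,0),(350,0),(297,274),(343,274)]]
f=(a[0]+a[1])/2;n=(a[2]+a[3])/2;d=f-n;y=np.arctan2(d[1],d[0]);print(np.degrees(y),n*1000,(n+.15*d/np.linalg.norm(d))*1000)
E
```

```text
[642.3 312.9  50. ]
[662.3 268.2  50. ]
[403.5 207.7  50. ]
[424.1 161.6  50. ]
23.94033765419547 [413.79913392 184.67584685  50.        ] [550.89440876 245.54361843  50.        ]
```

```bash
python3 g.py 505 225.3 31 23.94
```

```text
shift [  2.2   1.2 169.1] rot [0.004 0.004 0.01 ] t 1.9 F [-0.28 -0.23 -0.06] pos [502.5 225.6 200.1] [1.7998e+02 2.0000e-02 2.4000e+01] 0.08499010069005215
```

Emit:
drive_tool([
  {"x": 2, "y": 1, "z": 40, "rx": 0, "ry": 0, "rz": 0, "jaw": 85},
  {"x": 2, "y": 1, "z": 80, "rx": 0, "ry": 0, "rz": 0, "jaw": 85},
  {"x": 2, "y": 1, "z": 110, "rx": 0, "ry": 0, "rz": 0, "jaw": 85},
  {"x": 2, "y": 1, "z": 135, "rx": 0, "ry": 0, "rz": 0, "jaw": 85},
  {"x": 2, "y": 1, "z": 155, "rx": 0, "ry": 0, "rz": 0, "jaw": 85},
  {"x": 2, "y": 1, "z": 165, "rx": 0, "ry": 0, "rz": 0, "jaw": 85},
  {"x": 2, "y": 1, "z": 169, "rx": 0, "ry": 0, "rz": 0, "jaw": 85},
  {"x": 2, "y": 1, "z": 169, "rx": 0, "ry": 0, "rz": 0, "jaw": 85},
  {"x": 2, "y": 1, "z": 169, "rx": 0, "ry": 0, "rz": 0, "jaw": 85},
  {"x": 2, "y": 1, "z": 169, "rx": 0, "ry": 0, "rz": 0, "jaw": 85},
])

```text
clock: 2.73
position: [0.506, 0.2265, 0.033]
tool_rot: [180.0, -0.2, 24.0]
contact_force: [-0.0, -0.6, 0.4]
width: 0.0851
```

Emit:
drive_tool([
  {"x": 0, "y": 0, "z": 0, "rx": 0, "ry": 0, "rz": 0, "jaw": 40},
  {"x": 0, "y": 0, "z": 0, "rx": 0, "ry": 0, "rz": 0, "jaw": 40},
  {"x": 0, "y": 0, "z": 0, "rx": 0, "ry": 0, "rz": 0, "jaw": 40},
  {"x": 0, "y": 0, "z": 0, "rx": 0, "ry": 0, "rz": 0, "jaw": 40},
  {"x": 0, "y": 0, "z": 0, "rx": 0, "ry": 0, "rz": 0, "jaw": 40},
  {"x": 0, "y": 0, "z": 0, "rx": 0, "ry": 0, "rz": 0, "jaw": 40},
  {"x": 0, "y": 0, "z": 0, "rx": 0, "ry": 0, "rz": 0, "jaw": 40},
  {"x": 0, "y": 0, "z": 0, "rx": 0, "ry": 0, "rz": 0, "jaw": 40},
  {"x": 0, "y": 0, "z": 0, "rx": 0, "ry": 0, "rz": 0, "jaw": 40},
  {"x": 0, "y": 0, "z": 0, "rx": 0, "ry": 0, "rz": 0, "jaw": 40},
], grip_force=90)

```text
clock: 3.57
position: [0.5054, 0.2267, 0.0321]
tool_rot: [-180.0, -0.1, 24.0]
contact_force: [-0.6, 0.3, 6.0]
width: 0.0489
```

```bash
python3 g.py 505 225.3 220 24
```

```text
shift [  -0.6    1.1 -188. ] rot [-0.    -0.015  0.007] t 3.5667 F [-0.61  0.3   6.04] pos [505.4 226.7  32.1] [-1.800e+02 -9.000e-02  2.404e+01] 0.04885274384780718
```

Emit:
drive_tool([
  {"x": 0, "y": 0, "z": -10, "rx": 0, "ry": 0, "rz": 0, "jaw": 40},
  {"x": 0, "y": 0, "z": -30, "rx": 0, "ry": 0, "rz": 0, "jaw": 40},
  {"x": 0, "y": 0, "z": -55, "rx": 0, "ry": 0, "rz": 0, "jaw": 40},
  {"x": 0, "y": 0, "z": -85, "rx": 0, "ry": 0, "rz": 0, "jaw": 40},
  {"x": 0, "y": 0, "z": -115, "rx": 0, "ry": 0, "rz": 0, "jaw": 40},
  {"x": 0, "y": 0, "z": -140, "rx": 0, "ry": 0, "rz": 0, "jaw": 40},
  {"x": 0, "y": 0, "z": -158, "rx": 0, "ry": 0, "rz": 0, "jaw": 40},
  {"x": 0, "y": 0, "z": -168, "rx": 0, "ry": 0, "rz": 0, "jaw": 40},
  {"x": 0, "y": 0, "z": -168, "rx": 0, "ry": 0, "rz": 0, "jaw": 40},
  {"x": 0, "y": 0, "z": -168, "rx": 0, "ry": 0, "rz": 0, "jaw": 40},
])

```text
clock: 4.4
position: [0.5045, 0.2262, 0.198]
tool_rot: [180.0, 0.1, 24.0]
contact_force: [-0.6, -0.1, -4.1]
width: 0.049
```

```bash
python3 g.py 465 -75 200 -1
```

```text
shift [-158.7  259.    -1.7] rot [4.000e-03 1.700e-02 4.172e+00] t 4.4 F [-0.58 -0.07 -4.09] pos [504.5 226.2 198. ] [1.800e+02 1.000e-01 2.403e+01] 0.04896774254054043
```

Emit:
drive_tool([
  {"x": -8, "y": 13, "z": 0, "rx": 0, "ry": 0, "rz": 0.2, "jaw": 40},
  {"x": -20, "y": 32, "z": -1, "rx": 0, "ry": 0, "rz": 0.5, "jaw": 40},
  {"x": -36, "y": 58, "z": -1, "rx": 0, "ry": 0, "rz": 0.9, "jaw": 40},
  {"x": -53, "y": 86, "z": -1, "rx": 0, "ry": 0, "rz": 1.4, "jaw": 40},
  {"x": -70, "y": 114, "z": -1, "rx": 0, "ry": 0, "rz": 1.9, "jaw": 40},
  {"x": -87, "y": 142, "z": -1, "rx": 0, "ry": 0, "rz": 2.4, "jaw": 40},
  {"x": -104, "y": 170, "z": -1, "rx": 0, "ry": 0, "rz": 2.9, "jaw": 40},
  {"x": -120, "y": 196, "z": -1, "rx": 0, "ry": 0, "rz": 3.3, "jaw": 40},
  {"x": -135, "y": 220, "z": -1, "rx": 0, "ry": 0, "rz": 3.7, "jaw": 40},
  {"x": -147, "y": 240, "z": -1, "rx": 0, "ry": 0, "rz": 4.0, "jaw": 40},
  {"x": -155, "y": 253, "z": -1, "rx": 0, "ry": 0, "rz": 4.17, "jaw": 40},
  {"x": -159, "y": 259, "z": -1, "rx": 0, "ry": 0, "rz": 4.17, "jaw": 40},
  {"x": -159, "y": 259, "z": -1, "rx": 0, "ry": 0, "rz": 4.17, "jaw": 40},
  {"x": -159, "y": 259, "z": -1, "rx": 0, "ry": 0, "rz": 4.17, "jaw": 40},
  {"x": -159, "y": 259, "z": -1, "rx": 0, "ry": 0, "rz": 4.17, "jaw": 40},
])

```text
clock: 5.65
position: [0.4651, -0.0741, 0.1995]
tool_rot: [-180.0, 0.1, -0.9]
contact_force: [0.5, -0.1, -3.9]
width: 0.0483
```

```bash
python3 g.py 465 -75 200 -1; python3 -c "
from h import *
d=grab('wrist','w1'); im=d['image'][:,:,::-1]; cv2.imwrite('pics/w1b.png',cv2.resize(im,(800,500)))"
```

```text
shift [-0.   0.9 -0.5] rot [-0.005  0.009  0.014] t 5.65 F [ 0.46 -0.08 -3.9 ] pos [465.1 -74.1 199.5] [-1.7997e+02  6.0000e-02 -9.2000e-01] 0.04828756184840157
```

View pics/w1b.png

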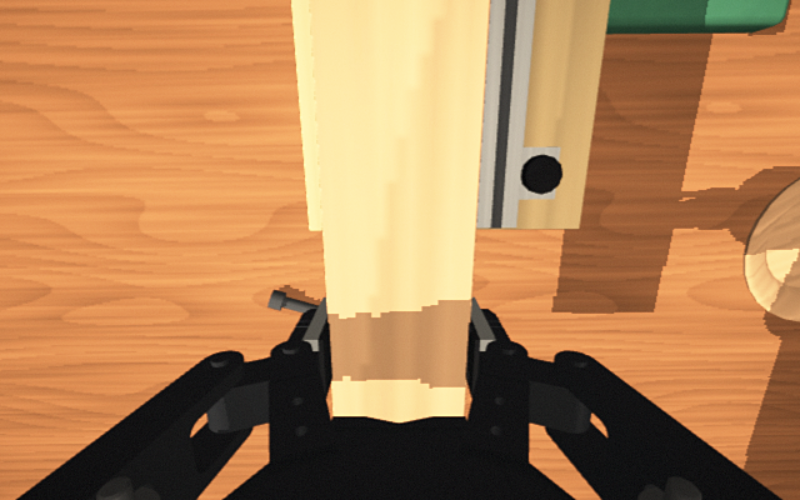

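The wrist view shows the table's near corners at (307,230) and (580,228) in the 800-px image. Its edges leave at (292,0) and (610,0), and the fence's back edge meets the near end at (516,228).

```bash
python3 - <<'E'
from h import *
from scipy.optimize import least_squares
w=load('w1'); W=lambda u,v,z:onz(w,(u/1.25-.1,v/1.25-.1),z)*1000
c=[W(307,230,.11),W(580,228,.11),W(292,0,.11),W(610,0,.11),W(516,228,.126)]
print(np.round(c,1))
for a,b in((0,2),(1,3)): d=c[b]-c[a]; print(np.degrees(np.arctan2(d[1],d[0])))
def R(q,p): 
    k,n=np.cos(q[2]),np.sin(q[2]); return [q[0]+k*p[0]-n*p[1],q[1]+n*p[0]+k*p[1]]
def inv(q,P):
    k,n=np.cos(q[2]),np.sin(q[2]); d=P[:2]-q[:2]; return np.array([k*d[0]+n*d[1],-n*d[0]+k*d[1]])
f=lambda q:[*(inv(q,c[0])-[-240,70]),*(inv(q,c[1])-[-240,-100]),inv(q,c[2])[1]-70,inv(q,c[3])[1]+100,*(inv(q,c[4])-[-235,-55])]
r=least_squares(f,[720,-90,0]);print(r.x[:2],np.degrees(r.x[2]),np.round(r.fun,1))
b=[W(303,0,.218),W(322,300,.218),W(488,0,.218),W(471,300,.218)];print(np.round(b,1))
m=(b[0]+b[2]-b[1]-b[3]);print('blank yaw',np.degrees(np.arctan2(m[1],m[0])))
E
```

```text
[[ 484.3  -17.2  110. ]
 [ 482.9 -188.6  110. ]
 [ 609.7  -20.1  110. ]
 [ 607.  -189.   110. ]
 [ 487.3 -143.2  126. ]]
-1.3601064247500114
-0.19502060321896272
[723.49766722 -90.83590943] -0.6727110084911888 [-0.   0.9  0.5 -0.6 -0.6  0.5 -0.5 -0.1]
[[ 573.8  -50.2  218. ]
 [ 485.1  -48.6  218. ]
 [ 573.  -100.4  218. ]
 [ 484.3  -99.4  218. ]]
blank yaw -0.8377907360783098
```

```bash
python3 g.py 501 -78 146 -0.7
```

```text
shift [35.9  3.4 53.7] rot [-0.003  0.006 -0.033] t 5.7 F [ 0.06  0.73 -4.34] pos [465.2 -74.  199.7] [-1.7998e+02  4.0000e-02 -9.0000e-01] 0.048122371175303054
```

Emit:
drive_tool([
  {"x": 8, "y": 1, "z": 5, "rx": 0, "ry": 0, "rz": -0.03, "jaw": 40},
  {"x": 20, "y": 2, "z": 15, "rx": 0, "ry": 0, "rz": -0.03, "jaw": 40},
  {"x": 30, "y": 3, "z": 28, "rx": 0, "ry": 0, "rz": -0.03, "jaw": 40},
  {"x": 36, "y": 3.4, "z": 40, "rx": 0, "ry": 0, "rz": -0.03, "jaw": 40},
  {"x": 36, "y": 3.4, "z": 48, "rx": 0, "ry": 0, "rz": -0.03, "jaw": 40},
  {"x": 36, "y": 3.4, "z": 52, "rx": 0, "ry": 0, "rz": -0.03, "jaw": 40},
  {"x": 36, "y": 3.4, "z": 54, "rx": 0, "ry": 0, "rz": -0.03, "jaw": 40},
  {"x": 36, "y": 3.4, "z": 54, "rx": 0, "ry": 0, "rz": -0.03, "jaw": 40},
  {"x": 36, "y": 3.4, "z": 54, "rx": 0, "ry": 0, "rz": -0.03, "jaw": 40},
  {"x": 36, "y": 3.4, "z": 54, "rx": 0, "ry": 0, "rz": -0.03, "jaw": 40},
  {"x": 36, "y": 3.4, "z": 54, "rx": 0, "ry": 0, "rz": -0.03, "jaw": 40},
])

```text
clock: 6.62
position: [0.5013, -0.079, 0.1469]
tool_rot: [180.0, -0.1, -0.8]
contact_force: [0.9, -0.9, -4.5]
width: 0.0488
```

Emit:
drive_tool([
  {"x": 0, "y": 0, "z": 1, "rx": 0, "ry": 0, "rz": 0, "jaw": 40},
  {"x": 0, "y": 0, "z": 2, "rx": 0, "ry": 0, "rz": 0, "jaw": 40},
  {"x": 0, "y": 0, "z": 2.5, "rx": 0, "ry": 0, "rz": 0, "jaw": 40},
  {"x": 0, "y": 0, "z": 2.5, "rx": 0, "ry": 0, "rz": 0, "jaw": 40},
  {"x": 0, "y": 0, "z": 2.5, "rx": 0, "ry": 0, "rz": 0, "jaw": 40},
  {"x": 0, "y": 0, "z": 2.5, "rx": 0, "ry": 0, "rz": 0, "jaw": 40},
])

```text
clock: 7.12
position: [0.5011, -0.079, 0.1436]
tool_rot: [180.0, -0.0, -0.8]
contact_force: [0.2, 0.5, -4.1]
width: 0.0491
```

```bash
python3 g.py 501 -78 142 -0.7;python3 -c "
from h import *
d=grab('side','s1'); im=d['image'][190:310,270:430,::-1]; cv2.imwrite('pics/s1c.png',cv2.resize(im,None,fx=5,fy=5,interpolation=2))"
```

```text
shift [-0.2 -1.   1.6] rot [ 0.001 -0.    -0.018] t 7.1167 F [ 0.17  0.46 -4.13] pos [501.1 -79.  143.6] [180.    -0.    -0.81] 0.049144608014167535
```

View pics/s1c.png

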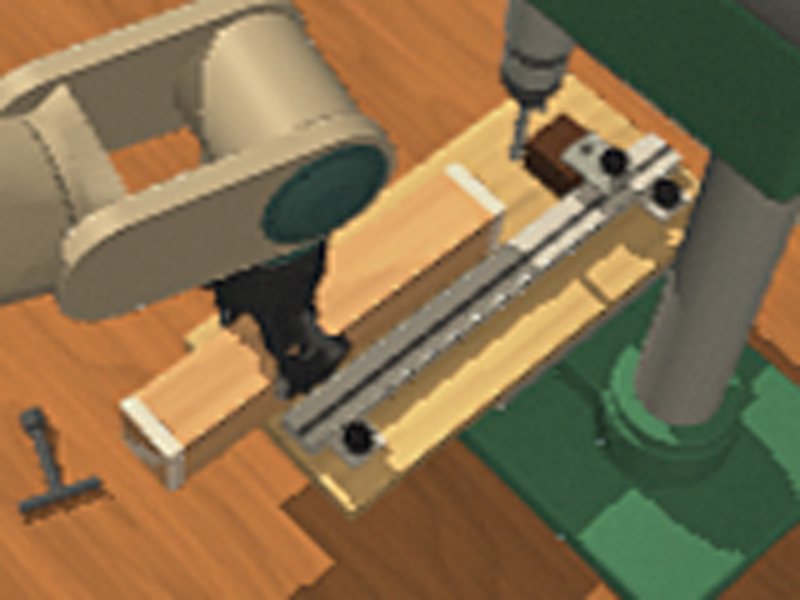

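The blank's leading end is still short of the bit (its end edge at (447,170)–(500,212), the bit tip at about (517,155)) and it lies parallel to the fence. Now I lower it to contact.

Emit:
drive_tool([
  {"x": 0, "y": 0, "z": 0.7, "rx": 0, "ry": 0, "rz": 0, "jaw": 40},
  {"x": 0, "y": 0, "z": 1.4, "rx": 0, "ry": 0, "rz": 0, "jaw": 40},
  {"x": 0, "y": 0, "z": 2, "rx": 0, "ry": 0, "rz": 0, "jaw": 40},
  {"x": 0, "y": 0, "z": 2, "rx": 0, "ry": 0, "rz": 0, "jaw": 40},
  {"x": 0, "y": 0, "z": 2, "rx": 0, "ry": 0, "rz": 0, "jaw": 40},
  {"x": 0, "y": 0, "z": 2, "rx": 0, "ry": 0, "rz": 0, "jaw": 40},
  {"x": 0, "y": 0, "z": 2, "rx": 0, "ry": 0, "rz": 0, "jaw": 40},
])

```text
clock: 7.75
position: [0.5013, -0.079, 0.1421]
tool_rot: [180.0, -0.0, -0.8]
contact_force: [-2.4, 0.4, 2.3]
width: 0.0486
```

Emit:
drive_tool([
  {"x": 0, "y": 2, "z": 0, "rx": 0, "ry": 0, "rz": 0, "jaw": 40},
  {"x": 0, "y": 4, "z": 0, "rx": 0, "ry": 0, "rz": 0, "jaw": 40},
  {"x": 0, "y": 5.5, "z": 0, "rx": 0, "ry": 0, "rz": 0, "jaw": 40},
  {"x": 0, "y": 6, "z": 0, "rx": 0, "ry": 0, "rz": 0, "jaw": 40},
  {"x": 0, "y": 6, "z": 0, "rx": 0, "ry": 0, "rz": 0, "jaw": 40},
  {"x": 0, "y": 6, "z": 0, "rx": 0, "ry": 0, "rz": 0, "jaw": 40},
])

```text
clock: 8.25
position: [0.5015, -0.085, 0.142]
tool_rot: [180.0, -0.1, -0.8]
contact_force: [1.8, 1.8, 3.4]
width: 0.0484
```

Emit:
drive_tool([
  {"x": 0, "y": 0.6, "z": 0, "rx": 0, "ry": 0, "rz": 0, "jaw": 40},
  {"x": 0, "y": 1.2, "z": 0, "rx": 0, "ry": 0, "rz": 0, "jaw": 40},
  {"x": 0, "y": 1.5, "z": 0, "rx": 0, "ry": 0, "rz": 0, "jaw": 40},
  {"x": 0, "y": 1.5, "z": 0, "rx": 0, "ry": 0, "rz": 0, "jaw": 40},
  {"x": 0, "y": 1.5, "z": 0, "rx": 0, "ry": 0, "rz": 0, "jaw": 40},
])

```text
clock: 8.67
position: [0.5013, -0.0863, 0.142]
tool_rot: [-180.0, -0.1, -0.8]
contact_force: [0.1, 4.9, 3.9]
width: 0.0485
```

Emit:
drive_tool([
  {"x": 0, "y": 0.6, "z": 0, "rx": 0, "ry": 0, "rz": 0, "jaw": 40},
  {"x": 0, "y": 1, "z": 0, "rx": 0, "ry": 0, "rz": 0, "jaw": 40},
  {"x": 0, "y": 1, "z": 0, "rx": 0, "ry": 0, "rz": 0, "jaw": 40},
  {"x": 0, "y": 1, "z": 0, "rx": 0, "ry": 0, "rz": 0, "jaw": 40},
])

```text
clock: 9.0
position: [0.5012, -0.0869, 0.142]
tool_rot: [-179.9, -0.0, -0.7]
contact_force: [0.0, 6.4, 5.3]
width: 0.0487
```

Emit:
drive_tool([
  {"x": 3, "y": 0, "z": 0, "rx": 0, "ry": 0, "rz": 0, "jaw": 40},
  {"x": 8, "y": 0, "z": 0, "rx": 0, "ry": 0, "rz": 0, "jaw": 40},
  {"x": 13, "y": 0, "z": 0, "rx": 0, "ry": 0, "rz": 0, "jaw": 40},
  {"x": 18, "y": 0, "z": 0, "rx": 0, "ry": 0, "rz": 0, "jaw": 40},
  {"x": 23, "y": 0, "z": 0, "rx": 0, "ry": 0, "rz": 0, "jaw": 40},
  {"x": 28, "y": 0, "z": 0, "rx": 0, "ry": 0, "rz": 0, "jaw": 40},
  {"x": 33, "y": 0, "z": 0, "rx": 0, "ry": 0, "rz": 0, "jaw": 40},
  {"x": 38, "y": 0, "z": 0, "rx": 0, "ry": 0, "rz": 0, "jaw": 40},
  {"x": 43, "y": 0, "z": 0, "rx": 0, "ry": 0, "rz": 0, "jaw": 40},
  {"x": 47, "y": 0, "z": 0, "rx": 0, "ry": 0, "rz": 0, "jaw": 40},
  {"x": 50, "y": 0, "z": 0, "rx": 0, "ry": 0, "rz": 0, "jaw": 40},
])

```text
clock: 9.92
position: [0.5497, -0.0878, 0.142]
tool_rot: [-180.0, 0.2, -0.7]
contact_force: [-12.6, 5.3, 11.0]
width: 0.0482
```

```bash
python3 g.py 551 -87 142 -0.7; python3 -c "
from h import *
print(env.observe()['ft_torque'])
d=grab('side','s2'); im=d['image'][190:310,290:450,::-1]; cv2.imwrite('pics/s2c.png',cv2.resize(im,None,fx=5,fy=5,interpolation=2))"
```

```text
shift [ 1.2 -0.8  0. ] rot [-0.002  0.041 -0.001] t 9.9167 F [-12.59   5.28  10.99] pos [549.7 -87.8 142. ] [-179.99    0.25   -0.7 ] 0.04822054066533321
[0.9413422  1.61204262 0.95132758]
```

View pics/s2c.png

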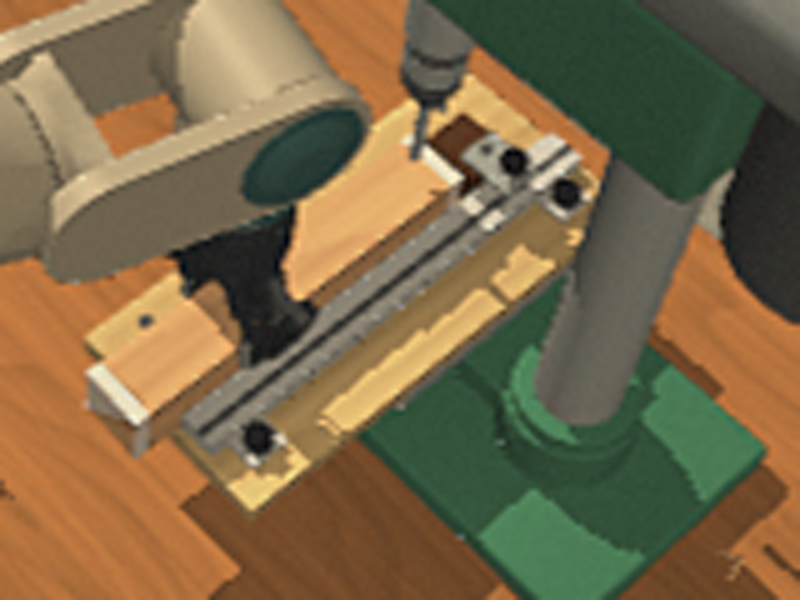

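The bit is above the blank's end area, at (418,155). The end at about (460,180) is still a short way from the stop. I ease the downforce and continue.

Emit:
drive_tool([
  {"x": 0, "y": 0, "z": -0.4, "rx": 0, "ry": 0, "rz": 0, "jaw": 40},
  {"x": 1, "y": 0, "z": -0.4, "rx": 0, "ry": 0, "rz": 0, "jaw": 40},
  {"x": 2, "y": 0, "z": -0.4, "rx": 0, "ry": 0, "rz": 0, "jaw": 40},
  {"x": 3, "y": 0, "z": -0.4, "rx": 0, "ry": 0, "rz": 0, "jaw": 40},
  {"x": 4, "y": 0, "z": -0.4, "rx": 0, "ry": 0, "rz": 0, "jaw": 40},
  {"x": 5, "y": 0, "z": -0.4, "rx": 0, "ry": 0, "rz": 0, "jaw": 40},
])

```text
clock: 10.47
position: [0.5545, -0.0878, 0.1421]
tool_rot: [-180.0, 0.3, -0.7]
contact_force: [-11.2, 5.4, 8.4]
width: 0.0485
```

Emit:
drive_tool([
  {"x": 1, "y": 0, "z": 0, "rx": 0, "ry": 0, "rz": 0, "jaw": 40},
  {"x": 2, "y": 0, "z": 0, "rx": 0, "ry": 0, "rz": 0, "jaw": 40},
  {"x": 3, "y": 0, "z": 0, "rx": 0, "ry": 0, "rz": 0, "jaw": 40},
])

```text
clock: 10.72
position: [0.5575, -0.0878, 0.142]
tool_rot: [-180.0, 0.3, -0.7]
contact_force: [-11.5, 5.3, 8.6]
width: 0.0489
```

Emit:
drive_tool([
  {"x": 1, "y": 0, "z": 0, "rx": 0, "ry": 0, "rz": 0, "jaw": 40},
  {"x": 2, "y": 0, "z": 0, "rx": 0, "ry": 0, "rz": 0, "jaw": 40},
  {"x": 3, "y": 0, "z": 0, "rx": 0, "ry": 0, "rz": 0, "jaw": 40},
  {"x": 4, "y": 0, "z": 0, "rx": 0, "ry": 0, "rz": 0, "jaw": 40},
])

```text
clock: 11.05
position: [0.5615, -0.0879, 0.142]
tool_rot: [-180.0, 0.3, -0.7]
contact_force: [-11.0, 5.7, 9.3]
width: 0.0488
```

Emit:
drive_tool([
  {"x": 1, "y": 0, "z": 0, "rx": 0, "ry": 0, "rz": 0, "jaw": 40},
  {"x": 2, "y": 0, "z": 0, "rx": 0, "ry": 0, "rz": 0, "jaw": 40},
  {"x": 3, "y": 0, "z": 0, "rx": 0, "ry": 0, "rz": 0, "jaw": 40},
  {"x": 4, "y": 0, "z": 0, "rx": 0, "ry": 0, "rz": 0, "jaw": 40},
])

```text
clock: 11.38
position: [0.5628, -0.0879, 0.142]
tool_rot: [-180.0, 0.7, -0.7]
contact_force: [-34.1, 6.7, 19.7]
width: 0.0487
```

Emit:
drive_tool([
  {"x": -0.3, "y": 0.7, "z": -0.4, "rx": 0, "ry": 0, "rz": 0, "jaw": 40},
  {"x": -0.5, "y": 1.4, "z": -0.8, "rx": 0, "ry": 0, "rz": 0, "jaw": 40},
  {"x": -0.5, "y": 2, "z": -0.8, "rx": 0, "ry": 0, "rz": 0, "jaw": 40},
  {"x": -0.5, "y": 2, "z": -0.8, "rx": 0, "ry": 0, "rz": 0, "jaw": 40},
  {"x": -0.5, "y": 2, "z": -0.8, "rx": 0, "ry": 0, "rz": 0, "jaw": 40},
  {"x": -0.5, "y": 2, "z": -0.8, "rx": 0, "ry": 0, "rz": 0, "jaw": 40},
])

```text
clock: 11.88
position: [0.5628, -0.0885, 0.1421]
tool_rot: [-179.8, 0.6, -0.6]
contact_force: [-24.6, 11.9, 11.7]
width: 0.0487
```

```bash
python3 g.py 563 -88 142 -0.7; python3 -c "
from h import *
print(env.observe()['ft_torque'])
a=grab('side','s3')['image'][190:310,290:450,::-1]; b=grab('wrist','w3')['image'][:,160:480,::-1]
a=cv2.resize(a,(480,360),interpolation=2); b=cv2.resize(b,(320,400))[:360]
cv2.imwrite('pics/f.png',np.hstack([a,b]))"
```

```text
shift [ 0.2 -0.5  0.1] rot [-0.029  0.106  0.015] t 11.8833 F [-24.58  11.94  11.7 ] pos [562.8 -88.5 142.1] [-179.82    0.63   -0.61] 0.0486576312335678
[1.60375373 2.93518867 1.33758236]
```

View pics/f.png

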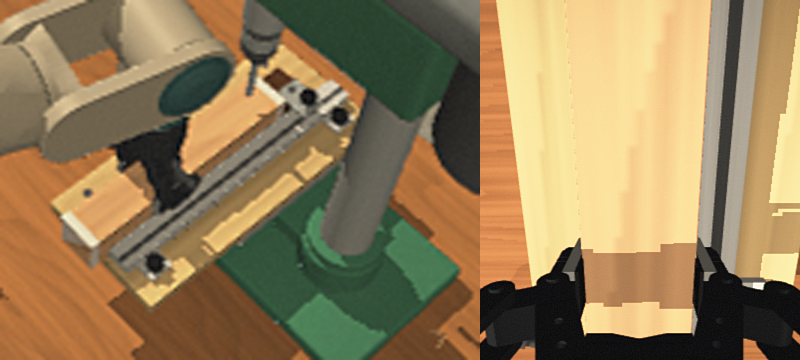

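The side view shows the blank's end at the stop and its side along the fence, with the bit hanging free above. The vertical moment suggests the contact is biased towards the leading end, so I'll turn slightly to even it out.

Emit:
drive_tool([
  {"x": 0, "y": 0, "z": 0, "rx": 0, "ry": 0, "rz": -0.03, "jaw": 40},
  {"x": 0, "y": 0.3, "z": -0.2, "rx": 0, "ry": 0, "rz": -0.06, "jaw": 40},
  {"x": 0, "y": 0.5, "z": -0.2, "rx": 0, "ry": 0, "rz": -0.08, "jaw": 40},
  {"x": 0, "y": 0.5, "z": -0.2, "rx": 0, "ry": 0, "rz": -0.08, "jaw": 40},
  {"x": 0, "y": 0.5, "z": -0.2, "rx": 0, "ry": 0, "rz": -0.08, "jaw": 40},
  {"x": 0, "y": 0.5, "z": -0.2, "rx": 0, "ry": 0, "rz": -0.08, "jaw": 40},
])

```text
clock: 12.48
position: [0.5628, -0.0886, 0.1421]
tool_rot: [-179.7, 0.6, -0.3]
contact_force: [-23.0, 13.7, 10.7]
width: 0.0484
```

```bash
python3 g.py 563 -88 142 -0.7; python3 -c "
from h import *
print(env.observe()['ft_torque'])"
```

```text
shift [ 0.2 -0.6  0.1] rot [-0.043  0.106  0.069] t 12.4833 F [-22.96  13.66  10.73] pos [562.8 -88.6 142.1] [-179.74    0.64   -0.29] 0.04835215163920647
[ 2.01906732  2.8399999  -0.28797809]
```

Emit:
drive_tool([
  {"x": 0, "y": 0.1, "z": 0, "rx": 0, "ry": 0, "rz": 0.02, "jaw": 40},
  {"x": 0, "y": 0.2, "z": 0, "rx": 0, "ry": 0, "rz": 0.045, "jaw": 40},
  {"x": 0, "y": 0.2, "z": 0, "rx": 0, "ry": 0, "rz": 0.045, "jaw": 40},
  {"x": 0, "y": 0.2, "z": 0, "rx": 0, "ry": 0, "rz": 0.045, "jaw": 40},
  {"x": 0, "y": 0.2, "z": 0, "rx": 0, "ry": 0, "rz": 0.045, "jaw": 40},
  {"x": 0, "y": 0.2, "z": 0, "rx": 0, "ry": 0, "rz": 0.045, "jaw": 40},
])

```text
clock: 12.98
position: [0.5628, -0.0886, 0.1421]
tool_rot: [-179.7, 0.6, -0.5]
contact_force: [-24.5, 14.7, 11.4]
width: 0.0488
```

```bash
python3 g.py 563 -88 142 -0.7; python3 - <<'E'
from h import *
print(env.observe()['ft_torque'])
a=load('s3')
im=imaging.grab_frame('top')['image'][::,:,::-1]
cv2.imwrite('pics/s4.png',cv2.resize(grab('side','s4')['image'][195:295,300:420,::-1],None,fx=6,fy=6,interpolation=2))
E
```

```text
shift [ 0.2 -0.6  0.1] rot [-0.043  0.108  0.041] t 12.9833 F [-24.53  14.66  11.36] pos [562.8 -88.6 142.1] [-179.74    0.65   -0.45] 0.04878076276070446
[2.09509782 2.84798056 0.52001497]
```

View pics/s4.png

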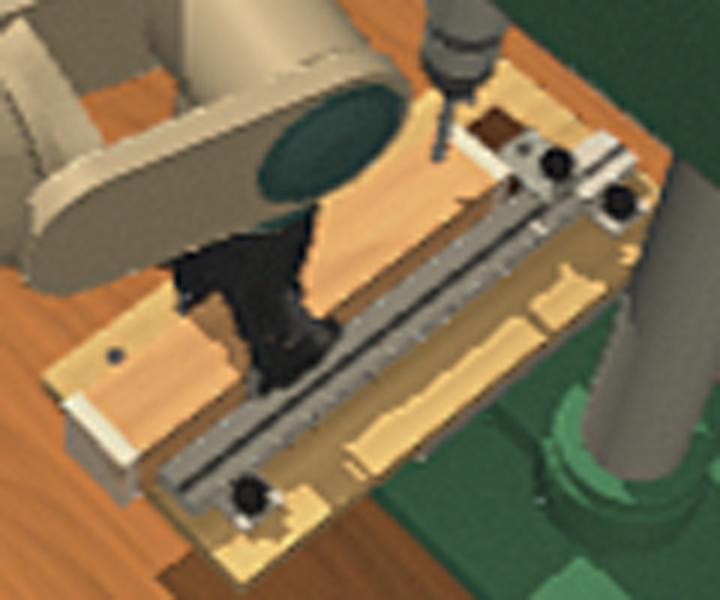

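Emit:
drive_tool([
  {"x": 0, "y": 0, "z": 0.3, "rx": 0, "ry": 0, "rz": 0, "jaw": 40},
  {"x": 0, "y": 0, "z": 0.6, "rx": 0, "ry": 0, "rz": 0, "jaw": 40},
  {"x": 0, "y": 0, "z": 0.6, "rx": 0, "ry": 0, "rz": 0, "jaw": 40},
  {"x": 0, "y": 0, "z": 0.6, "rx": 0, "ry": 0, "rz": 0, "jaw": 40},
  {"x": 0, "y": 0, "z": 0.6, "rx": 0, "ry": 0, "rz": 0, "jaw": 40},
  {"x": 0, "y": 0, "z": 0.6, "rx": 0, "ry": 0, "rz": 0, "jaw": 40},
  {"x": 0, "y": 0, "z": 0.6, "rx": 0, "ry": 0, "rz": 0, "jaw": 40},
  {"x": 0, "y": 0, "z": 0.6, "rx": 0, "ry": 0, "rz": 0, "jaw": 40},
])

```text
clock: 13.75
position: [0.5628, -0.0886, 0.1421]
tool_rot: [-179.7, 0.6, -0.5]
contact_force: [-25.5, 15.6, 14.5]
width: 0.0484
```

```bash
python3 - <<'E'
from h import *
o=env.observe();print({k:np.round(o[k],4) for k in('clock','position','tool_rot','contact_force','ft_torque','width')})
F=o['contact_force']
if 18<-F[0]<32 and 9<F[1]<20 and 5<F[2]<25: print(env.close_job())
E
```

```text
{'clock': np.float64(13.75), 'position': array([ 0.5628, -0.0886,  0.1421]), 'tool_rot': array([-179.7476,    0.6248,   -0.4543]), 'contact_force': array([-25.5114,  15.5985,  14.5435]), 'ft_torque': array([2.1025, 3.1265, 0.5149]), 'width': np.float64(0.0484)}
the job is handed in; nothing more can be done
None
```

I picked up the blank and laid it flat on the drill press table along the fence, with its leading end about 22 mm short of the bit. I pressed it to the fence and slid it under the bit to the stop, then handed the job in at 13.75 s while still holding it there.

**Last readings:** The position held steady to the last reading. The tool felt about 25 N along the stop direction, 16 N towards the fence and 15 N downwards. These include friction: sliding alone took about 11 N, so the true push on the stop is probably nearer 15 to 25 N. The peak I saw, on first meeting the stop, was 34 N.

**Flat against the fence:** The first press sat towards the leading end. I turned the tool slightly until the vertical moment (0.51 N·m) showed the contact spread along the blank. That is inferred from forces; the pictures can't show a gap of a fraction of a millimetre.

**Disagreement:** The tool finished tilted 0.6° in pitch and about 0.25° in roll. The tool's height did not change, so I read this as give in the grip and take the blank as flat on the table.

**Clearances:** The last picture shows nothing touching the bit or chuck. I did not check the other bench items in a final picture, but the arm's path stayed clear of them.

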